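Load the gouge caddy and wheel it to its parking place

ROBOT

A 6-joint arm with a two-finger parallel gripper is mounted at the origin on the work surface. World frame = base frame: x ahead of the robot, y to its left, z up, the work surface at z = 0. Lengths are in m, angles in rad, forces in N, time in s.
With the tool pointing down it reaches from about 0.225 to 0.875 m from the base axis. Payload 3.4 kg.
Tool frame: the origin (TCP) lies at the very end of the fingers, on their centre line; the grasp point (between the pads) lies 19 mm behind it (manip.hold_point_z is the distance from the TCP to the grasp point, in m); z points along the fingers, y is the line along which they close (so a half turn about z gives the same grasp; the last joint's range is limited). The gripper opens to 85 mm and grips with 20 to 120 N. Pads are 22 mm wide; open, the fingers measure 114 mm over their backs; the gripper's body (76 mm by 85 mm) begins 54 mm behind the grasp point. The pads swing forward as they close: fully open they stand 13 mm farther back than shut.
Start: joints at [1.145, 0.276, 1.505, -0, 1.361, -0.121], TCP at [0.173, 0.549, 0.231] pointing down, gripper open.
Joint ranges: [-2.89, 2.89], [-0.75, 2.08], [0.22, 2.7], [-1.18, 4.32], [0.11, 2.71], [-2.7, 2.7]. Speed limits (rad/s): [2.57, 2.57, 3.14, 3.14, 3.14, 3.14].

INTERFACE

Orientations are given as a unit quaternion [w, x, y, z].
In Python, from rig import readout, viewer, order, manip gives the robot as it stands. The module is installed in compiled form; this text tells all that it offers.
- The arm moves only by the tool send_rows, never from a script. Its arguments are lists of equal length, an entry for each row: "xyz": the shift along the world's x, y, z in m, a list of three; "delta_rot": the turn, a rotation vector about the world's x, y, z in degrees, a list of three. In form: {"xyz": [[tx, ty, tz], ...], "delta_rot": [[wx, wy, wz], ...]}. A call has 1 to 12 rows; each row shifts and turns the commanded pose from where the row before left it; what a row does not reach is not made up. A row lasts 1/10 s, in which the tool goes at most 50 mm and 8.59 degrees, less where a joint would pass 70% of its speed; a pose out of reach is approached as far as the arm can. A call with a gripper value outside its range is refused whole. "gripper" is the finger opening in m, from 0 to 0.0854, set as the call begins (left out, the last holds). The fingers move at their own pace and stop on an object; "force" is the grip in N (left out, the last holds). Time passes only in rows, so rows that do not move let the fingers close. It gives the time, the measured TCP pose, the force, the opening and the grip force at its end, in the units of the state.
- readout.get_state(): the state, without advancing time (a new reading comes with each control period).
- viewer.get_image(name): name is "scene" or "top"; returns a dict with "color" (384x512x3 uint8, red, green, blue), "depth" (384x512 float32, m along the optical axis (not along the pixel's ray), 0 where there is no reading), "K" (3x3 intrinsics, pixels), "camera_from_world" (4x4, takes a point from world to camera coordinates). Camera axes: x right, y up, looking along -z (the intrinsics and any distortion apply to the point x, -y, -z); pixel columns grow to the right and rows downward; lengths in m; the calibration is good to about 2 mm. A picture is of the moment at which its call begins.
- order.sign_off(): hands the job in; it is judged then, once.
The state is a dict: "clock": time; "qpos": joint angles; "qd": joint speeds; "effort": joint torques, N m; "position": TCP position; "ee_rot": TCP orientation; "contact_force": force on the tool from outside, world axes, zero at the start; "moment": the same for the moment, N m; "width": finger opening in m; "gripper_force": force on a finger pad.
Only numpy, scipy, OpenCV 4.12 (cv2) and the standard library are available. Lean on these libraries where they do the work, as an engineer would, in place of code of your own. Each camera call takes 0.05 s, during which the arm holds its last target. There are 200 camera calls.

TASK

Stand every gouge from the wooden stand handle-down in the pockets of the little wheeled caddy, one to a pocket. Only then push the caddy nose first by its rear handle until all four swivel castors trail straight behind their pivots, already before it is in its place, and steer it into the taped outline on the bench: nose towards the arrow head, wholly inside and square with the tape, castors still trailing straight, gouges still in their pockets, caddy let go and at rest. Leave the mallet, level and whetstone alone and do not tip the caddy over.

Things in the scene. Friction and masses are not known exactly. Their poses are not given: they have to be found in the camera images.
- caddy: low plywood caddy on 4 swivel castors, about 0.8 kg, rolls easily (under 2 N), stays where left; 200 mm (x) by 222 mm (y), deck top 50 mm above the bench. Origin: on the bench under the deck's middle; +x to its nose (end with the thin aluminium strip), +y left, z up. A wooden holder, a row of five pockets along y, stands on it 40 mm ahead of the origin; push handle at the rear. None while its handle is held
- caddy_handle (a point): middle of the caddy's push handle: a round steel bar 14 mm thick, 124 mm long, along the caddy's y, on two posts 55 mm either side of the middle; bar centre 85 mm behind the caddy's origin, 160 mm above the bench. Can be pinched from above, fingers before and behind the bar, or pushed. Has the caddy's axes
- stand: fixed wooden stand on the bench, a row of five square sockets (26 mm wide, 44 mm deep, floor 6 mm above the bench, top 50 mm above it) 42 mm apart along its own y axis; 44 mm wide, 222 mm long; origin on the bench under its middle. The gouges start in it
- mark: the parking place: a fixed rectangular outline of flat masking tape on the bench, inside 250 mm along x by 270 mm along y, tape 18 mm wide, with a tape arrow head outside the edge where the caddy's nose belongs; origin at its centre, +x towards the arrow head. It is flat and has no thickness to speak of: the castors roll over it
- pocket0 (a point): centre of the mouth of the caddy's pocket 0 (right-most as seen looking towards the nose; y = -84 mm from the middle, 40 mm ahead of the origin), 114 mm above the bench; pocket 28 mm square, 60 mm deep, its floor 54 mm above the bench; it has the caddy's axes
- pocket1 (a point): centre of the mouth of the caddy's pocket 1 (second from the right as seen looking towards the nose; y = -42 mm from the middle, 40 mm ahead of the origin), 114 mm above the bench; pocket 28 mm square, 60 mm deep, its floor 54 mm above the bench; it has the caddy's axes
- pocket2 (a point): centre of the mouth of the caddy's pocket 2 (middle as seen looking towards the nose; y = 0 mm from the middle, 40 mm ahead of the origin), 114 mm above the bench; pocket 28 mm square, 60 mm deep, its floor 54 mm above the bench; it has the caddy's axes
- pocket3 (a point): centre of the mouth of the caddy's pocket 3 (second from the left as seen looking towards the nose; y = 42 mm from the middle, 40 mm ahead of the origin), 114 mm above the bench; pocket 28 mm square, 60 mm deep, its floor 54 mm above the bench; it has the caddy's axes
- pocket4 (a point): centre of the mouth of the caddy's pocket 4 (left-most as seen looking towards the nose; y = 84 mm from the middle, 40 mm ahead of the origin), 114 mm above the bench; pocket 28 mm square, 60 mm deep, its floor 54 mm above the bench; it has the caddy's axes
- gouge0: carver's gouge standing handle-down, blade up, 60 g: wooden handle up to 21 mm thick from foot to 94 mm, brass collar to 103 mm, round steel shank 12 mm thick to 145 mm (grip here), blade end to 167 mm. Origin: centre of the handle's foot; z along the tool to the blade. Not all gouges are present in every run; None when absent or held
- gouge1: carver's gouge standing handle-down, blade up, 60 g: wooden handle up to 21 mm thick from foot to 94 mm, brass collar to 103 mm, round steel shank 12 mm thick to 145 mm (grip here), blade end to 167 mm. Origin: centre of the handle's foot; z along the tool to the blade. Not all gouges are present in every run; None when absent or held
- gouge2: carver's gouge standing handle-down, blade up, 60 g: wooden handle up to 21 mm thick from foot to 94 mm, brass collar to 103 mm, round steel shank 12 mm thick to 145 mm (grip here), blade end to 167 mm. Origin: centre of the handle's foot; z along the tool to the blade. Not all gouges are present in every run; None when absent or held
- gouge3: carver's gouge standing handle-down, blade up, 60 g: wooden handle up to 21 mm thick from foot to 94 mm, brass collar to 103 mm, round steel shank 12 mm thick to 145 mm (grip here), blade end to 167 mm. Origin: centre of the handle's foot; z along the tool to the blade. Not all gouges are present in every run; None when absent or held
- gouge4: carver's gouge standing handle-down, blade up, 60 g: wooden handle up to 21 mm thick from foot to 94 mm, brass collar to 103 mm, round steel shank 12 mm thick to 145 mm (grip here), blade end to 167 mm. Origin: centre of the handle's foot; z along the tool to the blade. Not all gouges are present in every run; None when absent or held
- castor0_wheel (a point): centre of the wheel of the caddy's front left castor (wheel 24 mm in diameter, so 12 mm above the bench). It swings freely all round on a 14 mm radius about an upright pivot at x = 85 mm, y = 94 mm in the caddy's frame; trailing straight means that it lies 14 mm behind the pivot (towards the caddy's rear)
- castor1_wheel (a point): centre of the wheel of the caddy's front right castor (wheel 24 mm in diameter, so 12 mm above the bench). It swings freely all round on a 14 mm radius about an upright pivot at x = 85 mm, y = -94 mm in the caddy's frame; trailing straight means that it lies 14 mm behind the pivot (towards the caddy's rear)
- castor2_wheel (a point): centre of the wheel of the caddy's rear left castor (wheel 24 mm in diameter, so 12 mm above the bench). It swings freely all round on a 14 mm radius about an upright pivot at x = -85 mm, y = 94 mm in the caddy's frame; trailing straight means that it lies 14 mm behind the pivot (towards the caddy's rear)
- castor3_wheel (a point): centre of the wheel of the caddy's rear right castor (wheel 24 mm in diameter, so 12 mm above the bench). It swings freely all round on a 14 mm radius about an upright pivot at x = -85 mm, y = -94 mm in the caddy's frame; trailing straight means that it lies 14 mm behind the pivot (towards the caddy's rear)
- mallet: bystander: carver's round wooden mallet standing on its head, 80 mm thick, 200 mm tall; leave it alone
- level: bystander: aluminium spirit level lying flat, 300 x 50 x 22 mm; leave it alone
- whetstone: bystander: grey whetstone on a wooden base, 160 x 60 x 32 mm; leave it alone
Things that resemble listed ones, but are neither listed nor needed, are in the scene too. What is shaped like the gouge2 but pink or red is not meant.

How it is judged:
On the way, in this order (a step that is already met when the one before it is completed fails the run):
1. every gouge present stands handle-down in a pocket of the caddy, let go (x of gouge0 in the frame of caddy between 0.02 and 0.06 m and y of gouge0 in the frame of caddy between -0.1 and 0.1 m and z of gouge0 in the frame of caddy between 0.045 and 0.066 m and angle between each of gouge0, gouge1, gouge2, gouge3, gouge4's own z axis and vertical below 0.25 rad and x of gouge1 in the frame of caddy between 0.02 and 0.06 m and y of gouge1 in the frame of caddy between -0.1 and 0.1 m and z of gouge1 in the frame of caddy between 0.045 and 0.066 m and x of gouge2 in the frame of caddy between 0.02 and 0.06 m and y of gouge2 in the frame of caddy between -0.1 and 0.1 m and z of gouge2 in the frame of caddy between 0.045 and 0.066 m and x of gouge3 in the frame of caddy between 0.02 and 0.06 m and y of gouge3 in the frame of caddy between -0.1 and 0.1 m and z of gouge3 in the frame of caddy between 0.045 and 0.066 m and x of gouge4 in the frame of caddy between 0.02 and 0.06 m and y of gouge4 in the frame of caddy between -0.1 and 0.1 m and z of gouge4 in the frame of caddy between 0.045 and 0.066 m and contact force between the fingers and gouge0 below 0.5 N and contact force between the fingers and gouge1 below 0.5 N and contact force between the fingers and gouge2 below 0.5 N and contact force between the fingers and gouge3 below 0.5 N and contact force between the fingers and gouge4 below 0.5 N), for 0.2 s.
2. all four castors trail straight behind their pivots (wheel within 5.5 mm sideways) while the caddy is on its way, 3 to 20 cm short of its place (y of castor0_wheel in the frame of caddy between 0.0885 and 0.0995 m and x of each of castor0_wheel, castor1_wheel in the frame of caddy below 0.076 m and y of castor1_wheel in the frame of caddy between -0.0995 and -0.0885 m and y of castor2_wheel in the frame of caddy between 0.0885 and 0.0995 m and x of each of castor2_wheel, castor3_wheel in the frame of caddy below -0.094 m and y of castor3_wheel in the frame of caddy between -0.0995 and -0.0885 m and horizontal distance between caddy and mark between 0.03 and 0.2 m), for 0.1 s.
At the end, for the whole second after the job is handed in: Every gouge present stands in a caddy pocket, foot on its floor; caddy centre within 22 mm of the mark's centre along each mark axis, nose to the arrow within 0.18 rad; each castor wheel trails behind its pivot within 5.5 mm sideways (23 degrees); caddy let go, at rest (x of gouge0 in the frame of caddy between 0.02 and 0.06 m and y of gouge0 in the frame of caddy between -0.1 and 0.1 m and z of gouge0 in the frame of caddy between 0.045 and 0.066 m and angle between each of gouge0, gouge1, gouge2, gouge3, gouge4's own z axis and vertical below 0.25 rad and x of gouge1 in the frame of caddy between 0.02 and 0.06 m and y of gouge1 in the frame of caddy between -0.1 and 0.1 m and z of gouge1 in the frame of caddy between 0.045 and 0.066 m and x of gouge2 in the frame of caddy between 0.02 and 0.06 m and y of gouge2 in the frame of caddy between -0.1 and 0.1 m and z of gouge2 in the frame of caddy between 0.045 and 0.066 m and x of gouge3 in the frame of caddy between 0.02 and 0.06 m and y of gouge3 in the frame of caddy between -0.1 and 0.1 m and z of gouge3 in the frame of caddy between 0.045 and 0.066 m and x of gouge4 in the frame of caddy between 0.02 and 0.06 m and y of gouge4 in the frame of caddy between -0.1 and 0.1 m and z of gouge4 in the frame of caddy between 0.045 and 0.066 m and y of castor0_wheel in the frame of caddy between 0.0885 and 0.0995 m and x of each of castor0_wheel, castor1_wheel in the frame of caddy below 0.076 m and y of castor1_wheel in the frame of caddy between -0.0995 and -0.0885 m and y of castor2_wheel in the frame of caddy between 0.0885 and 0.0995 m and x of each of castor2_wheel, castor3_wheel in the frame of caddy below -0.094 m and y of castor3_wheel in the frame of caddy between -0.0995 and -0.0885 m and x of caddy in the frame of mark between -0.022 and 0.022 m and y of caddy in the frame of mark between -0.022 and 0.022 m and angle between the x axis of caddy and the x axis of mark, either way round below 0.18 rad and x of caddy_handle in the frame of mark below 0 m and linear speed of caddy below 0.02 m/s and angular speed of caddy below 0.1 rad/s); the robot touches nothing.
It fails at once if the mallet is moved more than 3 cm (distance of mallet from where it was at the start of the episode above 0.03 m).
It fails at once if the level is moved more than 3 cm (distance of level from where it was at the start of the episode above 0.03 m).
It fails at once if the whetstone is moved more than 3 cm (distance of whetstone from where it was at the start of the episode above 0.03 m).
It fails at once if the caddy is tipped over (more than 0.4 rad) (angle between caddy's own z axis and vertical above 0.4 rad).
Of gouge0, gouge1, gouge2, gouge3, gouge4 only 4 to 5 are there at a start; the rules pass over those that are not, and their reading is None.
At some moment in a run one of caddy may be knocked a few centimetres aside while the robot is not near it.
It also fails if it takes over 210 s, if anything falls off the work surface, if the arm or the gripper's body presses on something with over 40 N, if the wrist force passes 120 N, or if a joint passes its speed limit or range.

## Working session

There is one attempt and no reset: what is moved stays moved. The work goes in short steps, Python scripts to look and compute and a tool call to move; the robot and the scene stay as the last step left them, time stands still between calls to the robot, and variables do not carry over. Pictures are saved under pics/ and viewed, at most 14 in all, crops included, and the job is handed in when it is done.

Besides the shell and the picture viewer there is one more tool, called after "Call:" by a JSON object that holds its "fn" and its "kwargs". send_rows: Moves the arm, as the interface text tells. Its arguments: {"type":"object","properties":{"xyz":{"type":"array"},"delta_rot":{"type":"array"},"gripper":{"type":"number"},"force":{"type":"number"}},"required":["xyz","delta_rot"]}

```bash
mkdir -p pics; cat > h.py <<'E'
import numpy as np, cv2
from rig import readout, viewer, order, manip
def grab(n):
    im=viewer.get_image(n); np.savez(''+n+'.npz',**{k:im[k] for k in('color','depth','K','camera_from_world')}); return im
def load(n): return dict(np.load(''+n+'.npz'))
def cloud(im):
    d=im['depth'];K=im['K'];v,u=np.mgrid[:d.shape[0],:d.shape[1]]
    c=np.stack([(u-K[0,2])/K[0,0]*d,-(v-K[1,2])/K[1,1]*d,-d,np.ones_like(d)],-1)
    return (c@np.linalg.inv(im['camera_from_world']).T)[...,:3]
def onplane(im,uv,z):
    K=im['K'];T=np.linalg.inv(im['camera_from_world']);uv=np.atleast_2d(uv).astype(float)
    r=np.stack([(uv[:,0]-K[0,2])/K[0,0],-(uv[:,1]-K[1,2])/K[1,1],-np.ones(len(uv))],-1)@T[:3,:3].T
    o=T[:3,3];return o+r*((z-o[2])/r[:,2])[:,None]
def proj(im,P):
    P=np.atleast_2d(P);c=np.c_[P,np.ones(len(P))]@im['camera_from_world'].T;K=im['K']
    return np.c_[K[0,0]*c[:,0]/-c[:,2]+K[0,2],K[1,1]*-c[:,1]/-c[:,2]+K[1,2]]
def save(im,name,crop=None,s=1):
    c=im['color'][...,::-1]
    if crop: c=c[crop[1]:crop[3],crop[0]:crop[2]]
    cv2.imwrite('pics/'+name,cv2.resize(c,None,fx=s,fy=s,interpolation=cv2.INTER_CUBIC))
E
python3 -c "
from h import *
for n in('scene','top'):
    im=grab(n);save(im,n+'0.png',s=1.5);print(n,im['K'],np.linalg.inv(im['camera_from_world'])[:3].round(3))
s=readout.get_state();print(s['clock'],s['position'],s['ee_rot'],s['width'],manip.hold_point_z)"
```

```text
scene [[494.49015749   0.         253.41377726]
 [  0.         494.49015749 182.07630445]
 [  0.           0.           1.        ]] [[ 0.668 -0.499  0.553  1.365]
 [ 0.745  0.436 -0.506 -0.789]
 [ 0.012  0.749  0.662  1.054]]
top [[463.22235809   0.         252.95819794]
 [  0.         463.22235809 191.94147648]
 [  0.           0.           1.        ]] [[-0.014  0.994 -0.11   0.468]
 [-1.    -0.014  0.007 -0.056]
 [ 0.005  0.11   0.994  1.285]]
0.1 [0.17236725 0.54806282 0.23052036] [-2.28482201e-04  1.51802380e-01  9.88410516e-01 -7.97999071e-04] 0.08570431038531677 0.0187
```

View pics/scene0.png

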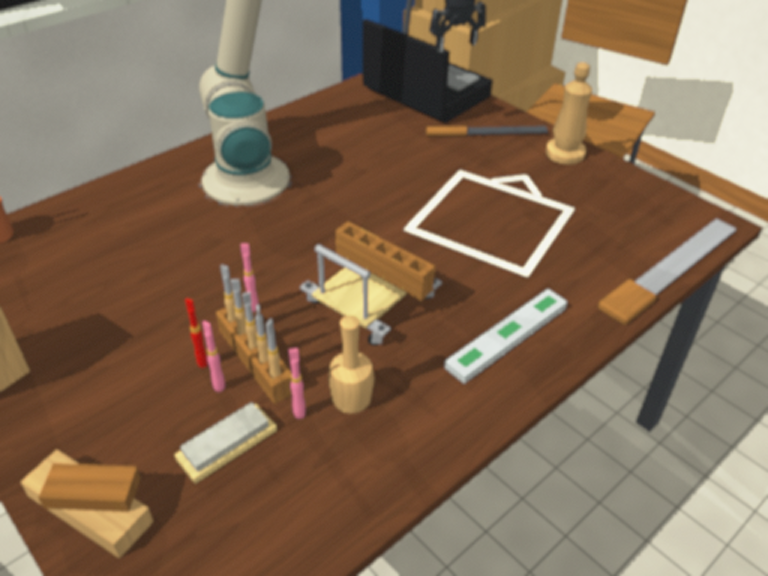

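View pics/top0.png

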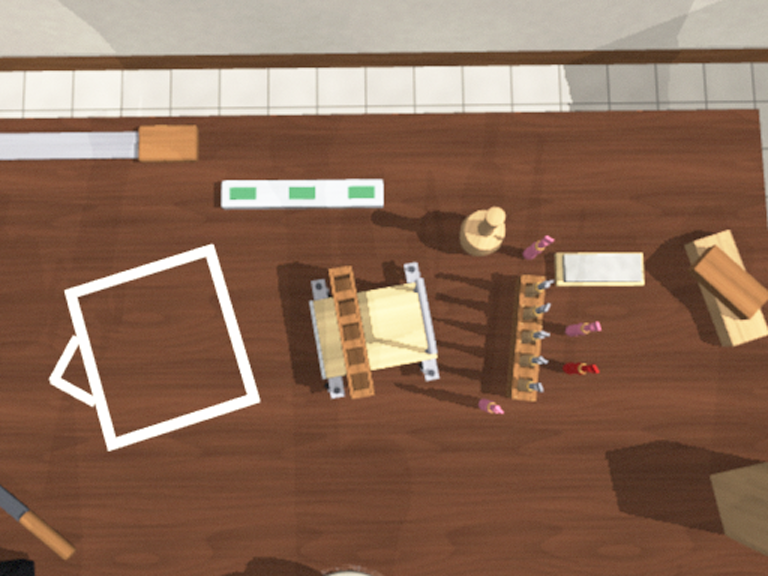

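The top picture (1.5x pixels) shows the following:
- **Stand:** at (528,338), with five grey-bladed gouges in it, blade tips at about (543,283), (542,309), (542,334), (540,360) and (537,386).
- **Lookalikes, not meant:** pink at (540,247), (582,328) and (490,407), and red at (582,369), all standing outside the stand.
- **Caddy:** at (372,330), with its holder (350,330) and nose to the left (+y).
- **Tape:** centred at (162,347), with the arrow to the left.

The real mallet is at (485,232).

```bash
cat > m.py <<'E'
from h import *
def rect(P):
    (c,(w,h),a)=cv2.minAreaRect(P[:,:2].astype(np.float32)); return np.round(c,4),round(w,4),round(h,4),round(a,2)
def box(u0,v0,u1,v1):
    m=np.zeros((384,512),bool);m[v0:v1,u0:u1]=1;return m
def mark(im):
    hsv=cv2.cvtColor(im['color'],cv2.COLOR_RGB2HSV)
    m=((hsv[...,1]<40)&(hsv[...,2]>200)).astype(np.uint8)&box(25,150,180,310)
    cs,_=cv2.findContours(m,cv2.RETR_CCOMP,cv2.CHAIN_APPROX_NONE)
    c=max(cs,key=cv2.contourArea); holes=[]
    cs,hi=cv2.findContours(m,cv2.RETR_CCOMP,cv2.CHAIN_APPROX_NONE)
    for c,h in zip(cs,hi[0]):
        if h[3]>=0 and cv2.contourArea(c)>300: print('hole',cv2.contourArea(c),rect(onplane(im,c[:,0],0)))
if __name__=='__main__':
    im=load('top');mark(im);C=cloud(im);z=C[...,2]
    b=box(330,178,370,270)
    print('stand top',rect(C[b&(abs(z-.05)<.006)]))
    hi=(b&(z>.13)).astype(np.uint8);n,l,st,ce=cv2.connectedComponentsWithStats(hi)
    for i in range(1,n):
        P=C[l==i]; print(st[i,4],P.min(0).round(3),P.max(0).round(3))
    b=box(200,165,300,275)
    P=C[b&(abs(z-.114)<.008)];print('holder',rect(P))
    P=C[b&(z>.145)&(z<.18)];print('handle',rect(P),P[:,2].max(),len(P))
    P=C[b&(abs(z-.05)<.005)];print('deck',rect(P))
    sc=load('scene');S=cloud(sc);z=S[...,2]
    b=box(130,170,200,280);hs=cv2.cvtColor(sc['color'],cv2.COLOR_RGB2HSV)
    hi=(b&(z>.115)&(hs[...,1]<90)).astype(np.uint8);n,l,st,ce=cv2.connectedComponentsWithStats(hi)
    for i in range(1,n):
        P=S[l==i]; print('sc',st[i,4],np.median(P,0).round(3),P.max(0).round(3))
    save(im,'stand.png',(325,150,420,280),6 if 0 else 4)
E
python3 m.py
```

```text
hole 359.5 (array([0.4607, 0.4984]), 0.0999, 0.0505, 16.93)
hole 8983.0 (array([0.5102, 0.3392]), 0.2742, 0.254, 17.0)
stand top (array([ 0.5152, -0.3262]), 0.0455, 0.2217, 83.11)
1 [ 0.468 -0.056  1.285] [ 0.468 -0.056  1.285]
32 [ 0.593 -0.342  0.137] [ 0.603 -0.329  0.175]
1 [ 0.468 -0.056  1.285] [ 0.468 -0.056  1.285]
1 [ 0.468 -0.056  1.285] [ 0.468 -0.056  1.285]
36 [ 0.551 -0.336  0.136] [ 0.565 -0.324  0.174]
1 [ 0.468 -0.056  1.285] [ 0.468 -0.056  1.285]
1 [ 0.468 -0.056  1.285] [ 0.468 -0.056  1.285]
34 [ 0.511 -0.332  0.133] [ 0.521 -0.318  0.177]
1 [ 0.468 -0.056  1.285] [ 0.468 -0.056  1.285]
35 [ 0.468 -0.326  0.13 ] [ 0.48  -0.056  1.285]
1 [ 0.468 -0.056  1.285] [ 0.468 -0.056  1.285]
1 [ 0.468 -0.056  1.285] [ 0.468 -0.056  1.285]
1 [ 0.468 -0.056  1.285] [ 0.468 -0.056  1.285]
38 [ 0.424 -0.319  0.131] [ 0.436 -0.309  0.177]
1 [ 0.468 -0.056  1.285] [ 0.468 -0.056  1.285]
1 [ 0.468 -0.056  1.285] [ 0.468 -0.056  1.285]
holder (array([ 0.5349, -0.0629]), 0.2216, 0.141, 9.55)
handle (array([ 0.5475, -0.1366]), 0.1237, 0.0142, 9.61) 0.1734028592652257 292
deck (array([ 0.5326, -0.0494]), 0.2111, 0.2063, 9.57)
sc 166 [ 0.472 -0.322  0.15 ] [ 0.484 -0.312  0.177]
sc 163 [ 0.524 -0.332  0.146] [ 0.568 -0.321  0.177]
sc 83 [ 0.604 -0.341  0.15 ] [ 0.608 -0.331  0.176]
sc 1 [ 1.365 -0.789  1.054] [ 1.365 -0.789  1.054]
```

View pics/stand.png

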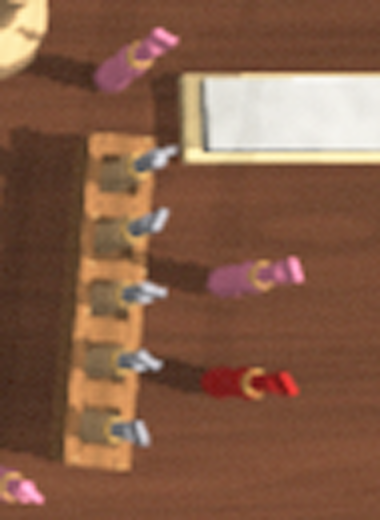

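The crop confirms five silver-bladed gouges in the stand's sockets. The pink and red ones stand outside it, so I'm leaving them. Next I check how close the obstacles are and refine the holder position.

```bash
cat > n.py <<'E'
from m import *
def caddy(im):
    """handle bar rect and holder top rect -> pose"""
    C=cloud(im);z=C[...,2];b=(C[...,0]>.35)&(C[...,0]<.75)&(C[...,1]>-.22)&(C[...,1]<.5)
    m=(b&(abs(z-.16)<.018)).astype(np.uint8)
    out={}
    n,l,st,_=cv2.connectedComponentsWithStats((b&(abs(z-.114)<.008)).astype(np.uint8))
    i=1+np.argmax(st[1:,4]);out['holder']=rect(C[l==i])
    n,l,st,_=cv2.connectedComponentsWithStats(m)
    i=1+np.argmax(st[1:,4]);out['handle']=rect(C[l==i]);return out
if __name__=='__main__':
    im=load('top');print(caddy(im));C=cloud(im);z=C[...,2]
    hs=cv2.cvtColor(im['color'],cv2.COLOR_RGB2HSV)
    m=(((hs[...,0]>160)|(hs[...,0]<4))&(hs[...,1]>90)&box(310,140,420,280)&(z>.06)&(z<.2)).astype(np.uint8)
    n,l,st,_=cv2.connectedComponentsWithStats(m)
    for i in range(1,n):
        if st[i,4]>15:P=C[l==i];print('decoy',st[i,:4],np.median(P,0).round(3),P.min(0).round(3),P.max(0).round(3))
    P=C[box(300,130,345,172)&(z>.05)&(z<.22)];print('mallet',rect(P),P.min(0),P.max(0))
E
python3 n.py
```

```text
{'holder': (array([ 0.5266, -0.0131]), 0.2216, 0.0401, 9.58), 'handle': (array([ 0.5475, -0.1366]), 0.1237, 0.0142, 9.61)}
decoy [359 157  10   8] [ 0.668 -0.338  0.147] [ 0.665 -0.348  0.101] [ 0.675 -0.334  0.169]
decoy [353 161   8   8] [ 0.666 -0.334  0.084] [ 0.661 -0.347  0.064] [ 0.678 -0.33   0.096]
decoy [382 215   7   8] [ 0.526 -0.406  0.084] [ 0.518 -0.413  0.06 ] [ 0.536 -0.403  0.099]
decoy [389 214  10   6] [ 0.526 -0.411  0.149] [ 0.521 -0.414  0.112] [ 0.533 -0.407  0.169]
decoy [381 242   5   7] [ 0.459 -0.398  0.083] [ 0.451 -0.402  0.06 ] [ 0.466 -0.395  0.094]
decoy [388 243  11   5] [ 0.459 -0.403  0.149] [ 0.454 -0.41   0.115] [ 0.464 -0.399  0.171]
decoy [322 267   7   7] [ 0.4   -0.242  0.086] [ 0.39  -0.254  0.075] [ 0.405 -0.239  0.097]
decoy [327 270   6   5] [ 0.396 -0.245  0.145] [ 0.391 -0.251  0.128] [ 0.402 -0.243  0.168]
mallet (array([ 0.6994, -0.2448]), 0.0778, 0.0684, 53.79) [ 0.66267667 -0.28622681  0.05027381] [ 0.73900481 -0.20827238  0.20205933]
```

Call:
{"fn": "send_rows", "kwargs": {"xyz": [[0.02,-0.04,0.01],[0.02,-0.04,0.01],[0.02,-0.04,0.01],[0.02,-0.04,0.01],[0.02,-0.04,0.01],[0.02,-0.04,0.01],[0.02,-0.04,0.01],[0.02,-0.04,0],[0.02,-0.04,0],[0.02,-0.04,0],[0.02,-0.04,0],[0.02,-0.04,0]], "delta_rot": [[0,0,1],[0,0,1],[0,0,1],[0,0,1],[0,0,1],[0,0,1],[0,0,1],[0,0,1],[0,0,1],[0,0,1],[0,0,0.6],[0,0,0]], "gripper": 0.045, "force": 40}}

```text
clock: 1.3
position: [0.4128, 0.0668, 0.3012]
ee_rot: [-0.0, 0.06, 0.998, 0.0]
contact_force: [0.9, -0.1, -1.1]
width: 0.0451
gripper_force: 0.0
```

Call:
{"fn": "send_rows", "kwargs": {"xyz": [[0.017,-0.0365,0],[0.017,-0.0365,0],[0.017,-0.0365,0],[0.017,-0.0365,0],[0.017,-0.0365,0],[0.017,-0.0365,0],[0.017,-0.0365,0],[0.017,-0.0365,0],[0.017,-0.0365,0],[0.017,-0.0365,0],[0.015,-0.037,0],[0,0,0]], "delta_rot": [[0,0,0],[0,0,0],[0,0,0],[0,0,0],[0,0,0],[0,0,0],[0,0,0],[0,0,0],[0,0,0],[0,0,0],[0,0,0],[0,0,0]]}}

```text
clock: 2.5
position: [0.5985, -0.3385, 0.2984]
ee_rot: [-0.001, 0.062, 0.998, -0.001]
contact_force: [-1.0, 0.7, 0.2]
width: 0.045
gripper_force: 0.0
```

Call:
{"fn": "send_rows", "kwargs": {"xyz": [[0,0,-0.035],[0,0,-0.035],[0,0,-0.035],[0,0,-0.035],[0,0,-0.03],[0,0,-0.014],[0,0,0],[0,0,0]], "delta_rot": [[0,0,0],[0,0,0],[0,0,0],[0,0,0],[0,0,0],[0,0,0],[0,0,0],[0,0,0]]}}

```text
clock: 3.3
position: [0.5982, -0.3337, 0.1184]
ee_rot: [0.001, 0.06, 0.998, -0.0]
contact_force: [-0.2, -0.5, 0.6]
width: 0.0455
gripper_force: 0.0
```

```bash
python3 -c "
from h import *
im=grab('scene');save(im,'g1.png',(110,150,320,310),3.5);im=grab('top')
from n import caddy;print(caddy(im))"
```

```text
{'holder': (array([ 0.5266, -0.0132]), 0.2222, 0.0401, 9.58), 'handle': (array([ 0.5474, -0.1365]), 0.1237, 0.0142, 9.65)}
```

View pics/g1.png

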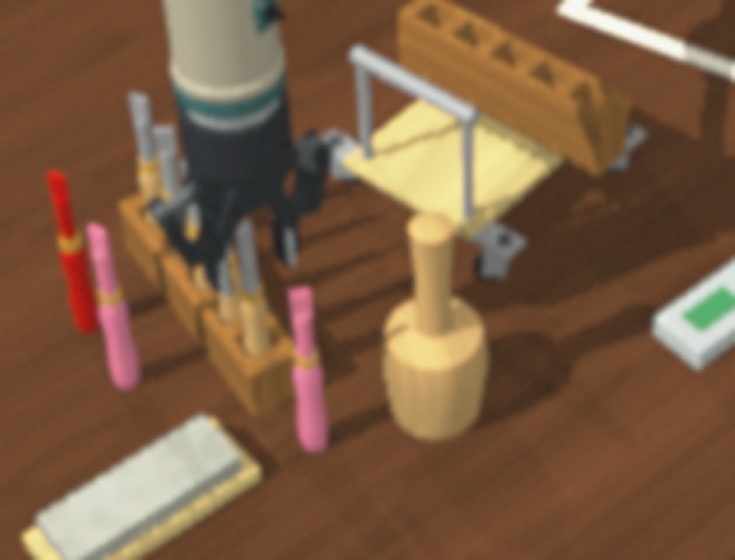

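The fingers (crop 200,240 and 290,240) straddle the near-end gouge at (248,260). Closing on it.

Call:
{"fn": "send_rows", "kwargs": {"xyz": [[0,0,0],[0,0,0],[0,0,0],[0,0,0],[0,0,0],[0,0,0.02],[0,0,0.03],[0,0,0.035],[0,0,0.035],[0,0,0.035],[0,0,0.03],[0,0,0]], "delta_rot": [[0,0,0],[0,0,0],[0,0,0],[0,0,0],[0,0,0],[0,0,0],[0,0,0],[0,0,0],[0,0,0],[0,0,0],[0,0,0],[0,0,0]], "gripper": 0, "force": 40}}

```text
clock: 4.6
position: [0.5991, -0.3342, 0.3071]
ee_rot: [0.004, 0.06, 0.998, -0.002]
contact_force: [0.5, -0.6, -0.2]
width: 0.0107
gripper_force: 39.3
```

Call:
{"fn": "send_rows", "kwargs": {"xyz": [[0.001,0.0305,0],[0.001,0.0305,0],[0.001,0.0305,0],[0.001,0.0305,0],[0.001,0.0305,0],[0.001,0.0305,0],[0.001,0.0305,0],[0.001,0.0305,0],[0.001,0.0305,0],[0.001,0.0305,0],[0,0.03,0],[0,0,0]], "delta_rot": [[0,0,1.5],[0,0,1.5],[0,0,1.5],[0,0,1.5],[0,0,1.5],[0,0,1.5],[0,0,1.5],[0,0,1.5],[0,0,1.5],[0,0,1.5],[0,0,1.5],[0,0,0]]}}

```text
clock: 5.8
position: [0.6064, 0.0057, 0.3004]
ee_rot: [-0.002, -0.086, 0.996, 0.002]
contact_force: [-0.0, 0.0, -1.3]
width: 0.0109
gripper_force: 39.2
```

```bash
cat > held.py <<'E'
from n import *
im=grab('scene');S=cloud(im);s=readout.get_state();p=np.array(s['position']);print(p.round(4),s['width'])
m=(np.hypot(S[...,0]-p[0],S[...,1]-p[1])<.04)&(S[...,2]<p[2]-.012)&(S[...,2]>.125)
P=S[m]
if len(P):
    print('held z',P[:,2].min().round(3),P[:,2].max().round(3))
    for a in np.arange(.12,.32,.02):
        Q=P[(P[:,2]>=a)&(P[:,2]<a+.02)]
        if len(Q)>3: print(a.round(2),Q.mean(0).round(4),len(Q))
t=grab('top');print(caddy(t))
E
python3 held.py; python3 -c "
from h import *
save(load('scene'),'g2.png',(150,60,320,240),3)"
```

```text
[0.6066 0.0035 0.3005] 0.01066579736700571
held z 0.188 0.288
0.18 [ 6.124e-01 -2.000e-04  1.944e-01] 20
0.2 [ 0.6133 -0.0015  0.2099] 42
0.22 [ 0.6142 -0.0009  0.229 ] 44
0.24 [ 0.6136 -0.0007  0.2497] 39
0.26 [ 0.6139 -0.0007  0.2697] 44
0.28 [ 6.138e-01 -1.000e-04  2.837e-01] 19
{'holder': (array([ 0.4716, -0.0394]), 0.0296, 0.1132, 83.95), 'handle': (array([ 0.5475, -0.1363]), 0.1239, 0.0139, 9.62)}
```

View pics/g2.png

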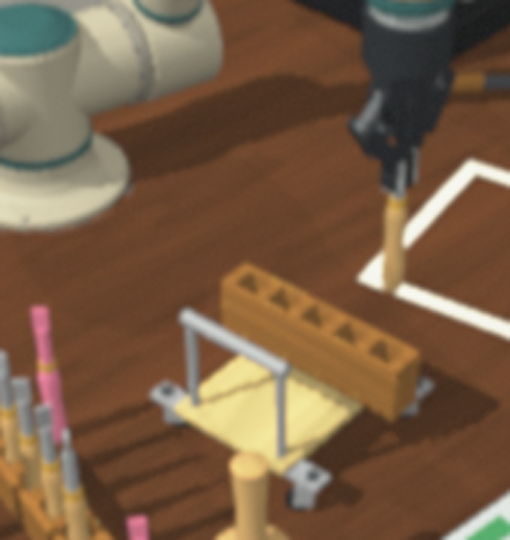

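Gouge 1 hangs upright at crop (395,245), and its axis is within 3 mm of the TCP. The caddy hasn't moved. Lowering it into the right-end pocket.

Call:
{"fn": "send_rows", "kwargs": {"xyz": [[0.001,-0.002,0],[0,0,-0.03],[0,0,-0.03],[0,0,-0.01],[0,0,-0.01],[0,0,-0.01],[0,0,-0.01],[0,0,-0.01],[0,0,-0.01],[0,0,-0.01],[0,0,-0.004],[0,0,0]], "delta_rot": [[0,0,0],[0,0,0],[0,0,0],[0,0,0],[0,0,0],[0,0,0],[0,0,0],[0,0,0],[0,0,0],[0,0,0],[0,0,0],[0,0,0]]}}

```text
clock: 7.1
position: [0.6082, -0.0004, 0.1675]
ee_rot: [-0.001, -0.084, 0.996, 0.0]
contact_force: [-0.1, 0.6, -0.3]
width: 0.0107
gripper_force: 39.2
```

```bash
python3 held.py; python3 -c "
from h import *
save(load('scene'),'g3.png',(200,90,320,240),3)"
```

```text
[ 6.085e-01 -4.000e-04  1.681e-01] 0.010546008990923205
held z 0.125 0.156
0.12 [ 0.6153 -0.0082  0.1331] 28
0.14 [ 0.615  -0.0062  0.1479] 32
{'holder': (array([0.5435, 0.0062]), 0.0348, 0.1199, 82.44), 'handle': (array([ 0.5474, -0.1363]), 0.1237, 0.0139, 9.48)}
```

View pics/g3.png

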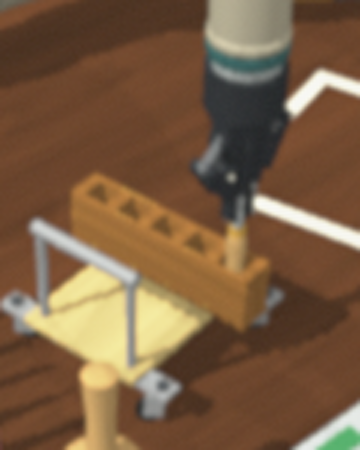

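Call:
{"fn": "send_rows", "kwargs": {"xyz": [[0,0,0],[0,0,0],[0,0,0],[0,0,0.03],[0,0,0.035],[0,0,0.035],[0,0,0.034],[-0.0045,-0.03,0],[-0.0045,-0.03,0],[-0.0045,-0.03,0],[-0.0045,-0.03,0],[-0.0045,-0.03,0]], "delta_rot": [[0,0,0],[0,0,0],[0,0,0],[0,0,0],[0,0,0],[0,0,0],[0,0,0],[0,0,-1.5],[0,0,-1.5],[0,0,-1.5],[0,0,-1.5],[0,0,-1.5]], "gripper": 0.045}}

```text
clock: 8.4
position: [0.5858, -0.1516, 0.3027]
ee_rot: [0.0, -0.018, 1.0, -0.0]
contact_force: [0.7, -0.1, 0.0]
width: 0.0452
gripper_force: 0.0
```

```bash
cat > chk.py <<'E'
from n import *
t=grab('top');print(caddy(t));C=cloud(t)
n,l,st,_=cv2.connectedComponentsWithStats(((C[...,2]>.12)&(C[...,2]<.27)&(C[...,0]>.4)&(C[...,0]<.65)&(C[...,1]>-.36)&(C[...,1]<.05)).astype(np.uint8))
for i in range(1,n):
    if st[i,4]>8:P=C[l==i];print(st[i,4],np.median(P,0).round(3),P.min(0).round(3),P.max(0).round(3))
E
python3 chk.py
```

```text
{'holder': (array([ 0.5267, -0.0132]), 0.2218, 0.04, 9.51), 'handle': (array([ 0.5427, -0.1372]), 0.1142, 0.0144, 9.66)}
66 [ 0.606 -0.002  0.171] [ 0.6   -0.009  0.125] [0.615 0.008 0.223]
256 [ 0.539 -0.138  0.166] [ 0.486 -0.152  0.155] [ 0.598 -0.122  0.175]
43 [ 0.557 -0.328  0.154] [ 0.551 -0.335  0.122] [ 0.564 -0.325  0.176]
37 [ 0.515 -0.322  0.154] [ 0.511 -0.331  0.122] [ 0.521 -0.318  0.175]
40 [ 0.473 -0.317  0.154] [ 0.469 -0.328  0.12 ] [ 0.48  -0.315  0.178]
42 [ 0.431 -0.313  0.155] [ 0.424 -0.319  0.121] [ 0.437 -0.309  0.176]
```

Gouge 1 is seated with its tip at 0.223 m, and the caddy hasn't moved. On to the second gouge.

Call:
{"fn": "send_rows", "kwargs": {"xyz": [[-0.005,-0.03,0],[-0.005,-0.03,0],[-0.005,-0.03,0],[-0.005,-0.03,0],[-0.005,-0.03,0],[-0.0045,-0.03,0],[0,0,-0.035],[0,0,-0.035],[0,0,-0.035],[0,0,-0.035],[0,0,-0.03],[0,0,-0.015]], "delta_rot": [[0,0,-1.5],[0,0,-1.5],[0,0,-1.5],[0,0,-1.5],[0,0,-1.5],[0,0,-1.5],[0,0,0],[0,0,0],[0,0,0],[0,0,0],[0,0,0],[0,0,0]]}}

```text
clock: 9.65
position: [0.5551, -0.3293, 0.1142]
ee_rot: [-0.002, 0.06, 0.998, 0.001]
contact_force: [0.1, 0.1, 0.4]
width: 0.0446
gripper_force: 0.0
```

Call:
{"fn": "send_rows", "kwargs": {"xyz": [[0,0,0],[0,0,0],[0,0,0],[0,0,0],[0,0,0],[0,0,0.02],[0,0,0.03],[0,0,0.035],[0,0,0.035],[0,0,0.035],[0,0,0.03],[0,0,0]], "delta_rot": [[0,0,0],[0,0,0],[0,0,0],[0,0,0],[0,0,0],[0,0,0],[0,0,0],[0,0,0],[0,0,0],[0,0,0],[0,0,0],[0,0,0]], "gripper": 0}}

```text
clock: 10.85
position: [0.5584, -0.3317, 0.3084]
ee_rot: [0.005, 0.06, 0.998, -0.003]
contact_force: [0.5, -0.4, 0.1]
width: 0.011
gripper_force: 39.1
```

```bash
python3 held.py
```

```text
[ 0.5574 -0.3311  0.3054] 0.010783012074526158
held z 0.125 0.293
0.12 [ 0.522  -0.3301  0.1318] 17
0.14 [ 0.5213 -0.3286  0.1504] 28
0.16 [ 0.5195 -0.3289  0.1668] 17
0.18 [ 0.5661 -0.3376  0.1983] 7
0.2 [ 0.5682 -0.3374  0.2113] 43
0.22 [ 0.5677 -0.3372  0.2297] 53
0.24 [ 0.5675 -0.3366  0.2498] 46
0.26 [ 0.5672 -0.337   0.27  ] 51
0.28 [ 0.5665 -0.3355  0.2861] 39
{'holder': (array([ 0.5268, -0.0131]), 0.222, 0.0402, 9.55), 'handle': (array([ 0.5472, -0.1364]), 0.1232, 0.0139, 9.46)}
```

Call:
{"fn": "send_rows", "kwargs": {"xyz": [[0.001,0.03,0],[0.001,0.03,0],[0.001,0.03,0],[0.001,0.03,0],[0.001,0.03,0],[0.001,0.03,0],[0.001,0.03,0],[0.001,0.03,0],[0.001,0.03,0],[0.001,0.03,0],[0.001,0.024,0],[0,0,0]], "delta_rot": [[0,0,1.5],[0,0,1.5],[0,0,1.5],[0,0,1.5],[0,0,1.5],[0,0,1.5],[0,0,1.5],[0,0,1.5],[0,0,1.5],[0,0,1.5],[0,0,1.5],[0,0,0]]}}

```text
clock: 12.15
position: [0.5664, -0.0034, 0.3003]
ee_rot: [-0.002, -0.086, 0.996, 0.001]
contact_force: [-0.3, -0.5, -0.6]
width: 0.0104
gripper_force: 39.1
```

```bash
python3 held.py
```

```text
[ 0.5666 -0.0052  0.3004] 0.010729861516099509
held z 0.138 0.288
0.18 [ 0.573  -0.0106  0.1953] 16
0.2 [ 0.5743 -0.0094  0.2099] 44
0.22 [ 0.5738 -0.0097  0.2295] 43
0.24 [ 0.5732 -0.0092  0.2495] 38
0.26 [ 0.574  -0.0102  0.2701] 43
0.28 [ 0.5734 -0.0097  0.2839] 17
{'holder': (array([ 0.5043, -0.0108]), 0.102, 0.0277, 9.54), 'handle': (array([ 0.5476, -0.1363]), 0.124, 0.0139, 9.5)}
```

Call:
{"fn": "send_rows", "kwargs": {"xyz": [[0,-0.001,0],[0,0,-0.03],[0,0,-0.03],[0,0,-0.01],[0,0,-0.01],[0,0,-0.01],[0,0,-0.01],[0,0,-0.01],[0,0,-0.01],[0,0,-0.01],[0,0,-0.004],[0,0,0]], "delta_rot": [[0,0,0],[0,0,0],[0,0,0],[0,0,0],[0,0,0],[0,0,0],[0,0,0],[0,0,0],[0,0,0],[0,0,0],[0,0,0],[0,0,0]]}}

```text
clock: 13.45
position: [0.5671, -0.0074, 0.1675]
ee_rot: [-0.001, -0.084, 0.996, 0.0]
contact_force: [-0.5, 0.2, 0.2]
width: 0.011
gripper_force: 39.1
```

Call:
{"fn": "send_rows", "kwargs": {"xyz": [[0,0,0],[0,0,0],[0,0,0],[0,0,0.03],[0,0,0.035],[0,0,0.035],[0,0,0.034],[-0.005,-0.03,0],[-0.005,-0.03,0],[-0.005,-0.03,0],[-0.005,-0.03,0],[-0.005,-0.03,0]], "delta_rot": [[0,0,0],[0,0,0],[0,0,0],[0,0,0],[0,0,0],[0,0,0],[0,0,0],[0,0,-1.5],[0,0,-1.5],[0,0,-1.5],[0,0,-1.5],[0,0,-1.5]], "gripper": 0.045}}

```text
clock: 14.65
position: [0.5423, -0.1586, 0.3029]
ee_rot: [0.0, -0.018, 1.0, -0.0]
contact_force: [0.1, -0.0, 0.3]
width: 0.045
gripper_force: 0.0
```

```bash
python3 chk.py
```

```text
{'holder': (array([ 0.5269, -0.0131]), 0.2223, 0.04, 9.56), 'handle': (array([ 0.5128, -0.1423]), 0.0534, 0.0139, 9.38)}
65 [ 0.606 -0.002  0.166] [ 0.6   -0.009  0.127] [0.616 0.008 0.223]
61 [ 0.565 -0.009  0.16 ] [ 0.558 -0.016  0.12 ] [0.585 0.001 0.224]
123 [ 0.511 -0.142  0.166] [ 0.486 -0.152  0.158] [ 0.54  -0.133  0.174]
37 [ 0.472 -0.318  0.156] [ 0.469 -0.327  0.121] [ 0.48  -0.314  0.176]
42 [ 0.431 -0.313  0.154] [ 0.424 -0.319  0.12 ] [ 0.437 -0.309  0.175]
```

Call:
{"fn": "send_rows", "kwargs": {"xyz": [[-0.005,-0.03,0],[-0.005,-0.03,0],[-0.005,-0.03,0],[-0.005,-0.03,0],[-0.005,-0.03,0],[-0.0025,-0.019,0],[0,0,-0.035],[0,0,-0.035],[0,0,-0.035],[0,0,-0.035],[0,0,-0.03],[0,0,-0.015]], "delta_rot": [[0,0,-1.5],[0,0,-1.5],[0,0,-1.5],[0,0,-1.5],[0,0,-1.5],[0,0,-1.5],[0,0,0],[0,0,0],[0,0,0],[0,0,0],[0,0,0],[0,0,0]]}}

```text
clock: 15.9
position: [0.5139, -0.3249, 0.1145]
ee_rot: [-0.002, 0.06, 0.998, 0.002]
contact_force: [-0.5, -0.1, 0.2]
width: 0.0448
gripper_force: 0.0
```

Call:
{"fn": "send_rows", "kwargs": {"xyz": [[0,0,0],[0,0,0],[0,0,0],[0,0,0],[0,0,0],[0,0,0.02],[0,0,0.03],[0,0,0.035],[0,0,0.035],[0,0,0.035],[0,0,0.03],[0,0,0]], "delta_rot": [[0,0,0],[0,0,0],[0,0,0],[0,0,0],[0,0,0],[0,0,0],[0,0,0],[0,0,0],[0,0,0],[0,0,0],[0,0,0],[0,0,0]], "gripper": 0}}

```text
clock: 17.1
position: [0.5168, -0.3279, 0.3081]
ee_rot: [0.004, 0.06, 0.998, -0.003]
contact_force: [0.2, 0.6, -1.3]
width: 0.0107
gripper_force: 39.0
```

```bash
python3 held.py; python3 chk.py
```

```text
[ 0.5159 -0.3271  0.3053] 0.011071869241214541
held z 0.126 0.293
0.12 [ 0.4802 -0.3249  0.1321] 19
0.14 [ 0.479  -0.3244  0.1504] 20
0.16 [ 0.4781 -0.3248  0.1703] 14
0.2 [ 0.5262 -0.3337  0.2106] 44
0.22 [ 0.5261 -0.3332  0.2305] 54
0.24 [ 0.5243 -0.3325  0.2505] 46
0.26 [ 0.5244 -0.3324  0.2717] 49
0.28 [ 0.5245 -0.3324  0.2863] 31
{'holder': (array([ 0.5269, -0.0131]), 0.2222, 0.0401, 9.54), 'handle': (array([ 0.5473, -0.1366]), 0.1234, 0.0143, 9.49)}
{'holder': (array([ 0.5267, -0.013 ]), 0.2221, 0.0403, 9.58), 'handle': (array([ 0.5474, -0.1365]), 0.1236, 0.0144, 9.51)}
65 [ 0.606 -0.002  0.17 ] [ 0.6   -0.009  0.126] [0.615 0.008 0.225]
294 [ 0.547 -0.136  0.166] [ 0.486 -0.152  0.121] [ 0.608 -0.12   0.172]
61 [ 0.565 -0.009  0.161] [ 0.558 -0.016  0.126] [0.575 0.001 0.226]
35 [ 0.509 -0.318  0.228] [ 0.505 -0.327  0.193] [ 0.516 -0.315  0.268]
40 [ 0.473 -0.318  0.154] [ 0.469 -0.327  0.12 ] [ 0.48  -0.314  0.177]
28 [ 0.432 -0.311  0.151] [ 0.426 -0.314  0.121] [ 0.436 -0.308  0.176]
```

Call:
{"fn": "send_rows", "kwargs": {"xyz": [[0.001,0.03,0],[0.001,0.03,0],[0.001,0.03,0],[0.001,0.03,0],[0.001,0.03,0],[0.001,0.03,0],[0.001,0.03,0],[0.001,0.03,0],[0.001,0.03,0],[0.001,0.03,0],[0.001,0.0125,0],[0,0,0]], "delta_rot": [[0,0,1.5],[0,0,1.5],[0,0,1.5],[0,0,1.5],[0,0,1.5],[0,0,1.5],[0,0,1.5],[0,0,1.5],[0,0,1.5],[0,0,1.5],[0,0,1.5],[0,0,0]]}}

```text
clock: 18.45
position: [0.5255, -0.0128, 0.3011]
ee_rot: [-0.001, -0.085, 0.996, 0.0]
contact_force: [0.6, -0.2, -1.3]
width: 0.0106
gripper_force: 39.1
```

```bash
python3 held.py
```

```text
[ 0.5257 -0.014   0.3013] 0.010712777047420808
held z 0.158 0.289
0.18 [ 0.534  -0.0185  0.1953] 18
0.2 [ 0.5359 -0.0182  0.2106] 45
0.22 [ 0.5326 -0.0189  0.2299] 43
0.24 [ 0.5322 -0.0183  0.251 ] 36
0.26 [ 0.5321 -0.019   0.2708] 42
0.28 [ 0.5303 -0.0178  0.2841] 17
{'holder': (array([ 0.4565, -0.0192]), 0.0811, 0.0283, 9.25), 'handle': (array([ 0.5474, -0.1364]), 0.1237, 0.014, 9.74)}
```

Call:
{"fn": "send_rows", "kwargs": {"xyz": [[-0.0015,0,0],[0,0,-0.03],[0,0,-0.03],[0,0,-0.01],[0,0,-0.01],[0,0,-0.01],[0,0,-0.01],[0,0,-0.01],[0,0,-0.01],[0,0,-0.01],[0,0,-0.004],[0,0,0]], "delta_rot": [[0,0,0],[0,0,0],[0,0,0],[0,0,0],[0,0,0],[0,0,0],[0,0,0],[0,0,0],[0,0,0],[0,0,0],[0,0,0],[0,0,0]]}}

```text
clock: 19.75
position: [0.5241, -0.0139, 0.1675]
ee_rot: [-0.001, -0.084, 0.996, 0.0]
contact_force: [-0.0, -0.1, -0.1]
width: 0.0106
gripper_force: 39.3
```

Call:
{"fn": "send_rows", "kwargs": {"xyz": [[0,0,0],[0,0,0],[0,0,0],[0,0,0.03],[0,0,0.035],[0,0,0.035],[0,0,0.034],[-0.005,-0.03,0],[-0.005,-0.03,0],[-0.005,-0.03,0],[-0.005,-0.03,0],[-0.005,-0.03,0]], "delta_rot": [[0,0,0],[0,0,0],[0,0,0],[0,0,0],[0,0,0],[0,0,0],[0,0,0],[0,0,-1.5],[0,0,-1.5],[0,0,-1.5],[0,0,-1.5],[0,0,-1.5]], "gripper": 0.045}}

```text
clock: 20.95
position: [0.4993, -0.1651, 0.3029]
ee_rot: [0.001, -0.018, 1.0, -0.0]
contact_force: [0.9, 0.4, 0.4]
width: 0.0452
gripper_force: 0.0
```

Call:
{"fn": "send_rows", "kwargs": {"xyz": [[-0.005,-0.03,0],[-0.005,-0.03,0],[-0.005,-0.03,0],[-0.005,-0.03,0],[-0.005,-0.03,0],[-0.0015,-0.007,0],[0,0,-0.035],[0,0,-0.035],[0,0,-0.035],[0,0,-0.035],[0,0,-0.03],[0,0,-0.015]], "delta_rot": [[0,0,-1.5],[0,0,-1.5],[0,0,-1.5],[0,0,-1.5],[0,0,-1.5],[0,0,-1.5],[0,0,0],[0,0,0],[0,0,0],[0,0,0],[0,0,0],[0,0,0]]}}

```text
clock: 22.15
position: [0.4719, -0.3189, 0.1148]
ee_rot: [-0.002, 0.06, 0.998, 0.002]
contact_force: [0.9, 0.3, 1.0]
width: 0.0449
gripper_force: 0.0
```

Call:
{"fn": "send_rows", "kwargs": {"xyz": [[0,0,0],[0,0,0],[0,0,0],[0,0,0],[0,0,0],[0,0,0.02],[0,0,0.03],[0,0,0.035],[0,0,0.035],[0,0,0.035],[0,0,0.03],[0,0,0]], "delta_rot": [[0,0,0],[0,0,0],[0,0,0],[0,0,0],[0,0,0],[0,0,0],[0,0,0],[0,0,0],[0,0,0],[0,0,0],[0,0,0],[0,0,0]], "gripper": 0}}

```text
clock: 23.35
position: [0.4748, -0.3225, 0.3079]
ee_rot: [0.004, 0.06, 0.998, -0.003]
contact_force: [0.2, 0.6, -0.0]
width: 0.011
gripper_force: 39.1
```

```bash
python3 held.py; python3 chk.py
```

```text
[ 0.4739 -0.3217  0.3051] 0.011142454219148978
held z 0.126 0.293
0.12 [ 0.4373 -0.3194  0.1327] 16
0.14 [ 0.4377 -0.3192  0.1488] 20
0.16 [ 0.4386 -0.3178  0.1686] 10
0.18 [ 0.482  -0.3286  0.1992] 6
0.2 [ 0.4844 -0.3285  0.2111] 39
0.22 [ 0.4837 -0.3276  0.2301] 53
0.24 [ 0.4825 -0.3263  0.2488] 43
0.26 [ 0.4835 -0.328   0.2702] 48
0.28 [ 0.4829 -0.3268  0.2864] 35
{'holder': (array([ 0.5267, -0.0133]), 0.2219, 0.0402, 9.48), 'handle': (array([ 0.5472, -0.1365]), 0.1232, 0.014, 9.55)}
{'holder': (array([ 0.5269, -0.0132]), 0.2224, 0.0401, 9.53), 'handle': (array([ 0.5473, -0.1366]), 0.1234, 0.0143, 9.52)}
64 [ 0.606 -0.002  0.167] [ 0.6   -0.009  0.126] [0.616 0.008 0.224]
292 [ 0.547 -0.136  0.165] [ 0.486 -0.152  0.121] [ 0.608 -0.12   0.171]
61 [ 0.565 -0.009  0.161] [ 0.558 -0.016  0.125] [0.575 0.001 0.223]
54 [ 0.522 -0.015  0.181] [ 0.514 -0.023  0.131] [ 0.533 -0.003  0.223]
42 [ 0.431 -0.313  0.155] [ 0.424 -0.319  0.122] [ 0.437 -0.309  0.176]
```

Call:
{"fn": "send_rows", "kwargs": {"xyz": [[0.001,0.03,0],[0.001,0.03,0],[0.001,0.03,0],[0.001,0.03,0],[0.001,0.03,0],[0.001,0.03,0],[0.001,0.03,0],[0.001,0.03,0],[0.001,0.03,0],[0.001,0.03,0],[0.0015,0,0],[0,0,0]], "delta_rot": [[0,0,1.5],[0,0,1.5],[0,0,1.5],[0,0,1.5],[0,0,1.5],[0,0,1.5],[0,0,1.5],[0,0,1.5],[0,0,1.5],[0,0,1.5],[0,0,1.5],[0,0,0]]}}

```text
clock: 24.7
position: [0.484, -0.0207, 0.3009]
ee_rot: [-0.001, -0.085, 0.996, 0.0]
contact_force: [0.1, 0.7, -0.8]
width: 0.0107
gripper_force: 39.2
```

```bash
python3 held.py
```

```text
[ 0.4841 -0.0213  0.3012] 0.010835714157235336
held z 0.129 0.289
0.12 [ 0.5211 -0.0235  0.1346] 4
0.18 [ 0.4909 -0.0285  0.1954] 13
0.2 [ 0.4913 -0.0261  0.2102] 46
0.22 [ 0.4912 -0.027   0.2296] 39
0.24 [ 0.4909 -0.0262  0.2501] 36
0.26 [ 0.4913 -0.0265  0.2701] 39
0.28 [ 0.4903 -0.0267  0.2847] 21
{'holder': (array([ 6.015e-01, -6.000e-04]), 0.0702, 0.0398, 9.39), 'handle': (array([ 0.5473, -0.1366]), 0.1233, 0.0141, 9.56)}
```

Call:
{"fn": "send_rows", "kwargs": {"xyz": [[0,0,0],[0,0,-0.03],[0,0,-0.03],[0,0,-0.01],[0,0,-0.01],[0,0,-0.01],[0,0,-0.01],[0,0,-0.01],[0,0,-0.01],[0,0,-0.01],[0,0,-0.004],[0,0,0]], "delta_rot": [[0,0,0],[0,0,0],[0,0,0],[0,0,0],[0,0,0],[0,0,0],[0,0,0],[0,0,0],[0,0,0],[0,0,0],[0,0,0],[0,0,0]]}}

```text
clock: 26.0
position: [0.4841, -0.0209, 0.1676]
ee_rot: [-0.001, -0.084, 0.996, 0.0]
contact_force: [-0.7, 0.2, -1.5]
width: 0.0104
gripper_force: 39.2
```

Call:
{"fn": "send_rows", "kwargs": {"xyz": [[0,0,0],[0,0,0],[0,0,0],[0,0,0.03],[0,0,0.035],[0,0,0.035],[0,0,0.034],[-0.005,-0.03,0],[-0.005,-0.03,0],[-0.005,-0.03,0],[-0.005,-0.03,0],[-0.005,-0.03,0]], "delta_rot": [[0,0,0],[0,0,0],[0,0,0],[0,0,0],[0,0,0],[0,0,0],[0,0,0],[0,0,-1.5],[0,0,-1.5],[0,0,-1.5],[0,0,-1.5],[0,0,-1.5]], "gripper": 0.045}}

```text
clock: 27.2
position: [0.4593, -0.1721, 0.3028]
ee_rot: [0.001, -0.018, 1.0, -0.0]
contact_force: [0.8, 0.3, -0.2]
width: 0.045
gripper_force: 0.0
```

Call:
{"fn": "send_rows", "kwargs": {"xyz": [[-0.005,-0.025,0],[-0.005,-0.025,0],[-0.005,-0.025,0],[-0.005,-0.025,0],[-0.005,-0.025,0],[-0.004,-0.0195,0],[0,0,-0.035],[0,0,-0.035],[0,0,-0.035],[0,0,-0.035],[0,0,-0.03],[0,0,-0.015]], "delta_rot": [[0,0,-1.5],[0,0,-1.5],[0,0,-1.5],[0,0,-1.5],[0,0,-1.5],[0,0,-1.5],[0,0,0],[0,0,0],[0,0,0],[0,0,0],[0,0,0],[0,0,0]]}}

```text
clock: 28.4
position: [0.4294, -0.3144, 0.1149]
ee_rot: [-0.002, 0.06, 0.998, 0.001]
contact_force: [-0.4, -0.2, 1.1]
width: 0.0448
gripper_force: 0.0
```

Call:
{"fn": "send_rows", "kwargs": {"xyz": [[0,0,0],[0,0,0],[0,0,0],[0,0,0],[0,0,0],[0,0,0.02],[0,0,0.03],[0,0,0.035],[0,0,0.035],[0,0,0.035],[0,0,0.03],[0,0,0]], "delta_rot": [[0,0,0],[0,0,0],[0,0,0],[0,0,0],[0,0,0],[0,0,0],[0,0,0],[0,0,0],[0,0,0],[0,0,0],[0,0,0],[0,0,0]], "gripper": 0}}

```text
clock: 29.6
position: [0.4323, -0.317, 0.3076]
ee_rot: [0.004, 0.06, 0.998, -0.003]
contact_force: [0.9, 0.5, -0.6]
width: 0.0107
gripper_force: 39.2
```

```bash
python3 held.py; python3 chk.py
```

```text
[ 0.4314 -0.3162  0.305 ] 0.010801472955073133
held z 0.197 0.291
0.18 [ 0.4394 -0.3225  0.1987] 6
0.2 [ 0.4414 -0.322   0.2108] 42
0.22 [ 0.4408 -0.3223  0.2294] 47
0.24 [ 0.4403 -0.3211  0.2493] 45
0.26 [ 0.4404 -0.3214  0.2711] 50
0.28 [ 0.44   -0.321   0.2864] 27
{'holder': (array([ 0.5266, -0.0131]), 0.2216, 0.0401, 9.58), 'handle': (array([ 0.5475, -0.1364]), 0.1237, 0.014, 9.91)}
{'holder': (array([ 0.5269, -0.013 ]), 0.2225, 0.0402, 9.57), 'handle': (array([ 0.5471, -0.1365]), 0.123, 0.014, 9.56)}
65 [ 0.606 -0.002  0.168] [ 0.6   -0.009  0.126] [0.616 0.008 0.223]
293 [ 0.547 -0.136  0.166] [ 0.486 -0.152  0.156] [ 0.608 -0.12   0.173]
61 [ 0.565 -0.009  0.16 ] [ 0.558 -0.016  0.126] [0.574 0.001 0.226]
55 [ 0.522 -0.014  0.17 ] [ 0.514 -0.023  0.131] [ 0.534 -0.004  0.224]
52 [ 0.484 -0.022  0.188] [ 0.476 -0.03   0.133] [ 0.494 -0.013  0.223]
```

Call:
{"fn": "send_rows", "kwargs": {"xyz": [[0.001,0.03,0],[0.001,0.03,0],[0.001,0.03,0],[0.001,0.03,0],[0.001,0.03,0],[0.001,0.03,0],[0.001,0.03,0],[0.001,0.03,0],[0.001,0.03,0],[0.002,0.018,0],[0.002,0,0],[0,0,0]], "delta_rot": [[0,0,1.5],[0,0,1.5],[0,0,1.5],[0,0,1.5],[0,0,1.5],[0,0,1.5],[0,0,1.5],[0,0,1.5],[0,0,1.5],[0,0,1.5],[0,0,1.5],[0,0,0]]}}

```text
clock: 30.95
position: [0.4432, -0.0275, 0.3011]
ee_rot: [-0.001, -0.085, 0.996, -0.0]
contact_force: [-0.3, -0.7, 0.2]
width: 0.0107
gripper_force: 39.2
```

```bash
python3 held.py
```

```text
[ 0.4432 -0.028   0.3013] 0.011031301247542627
held z 0.134 0.289
0.18 [ 0.4499 -0.0338  0.1942] 14
0.2 [ 0.454  -0.0342  0.2103] 40
0.22 [ 0.4501 -0.0338  0.2296] 38
0.24 [ 0.45   -0.0326  0.2496] 34
0.26 [ 0.4493 -0.0343  0.2703] 42
0.28 [ 0.4504 -0.0309  0.2843] 18
{'holder': (array([ 0.5622, -0.0072]), 0.1497, 0.0399, 9.53), 'handle': (array([ 0.5473, -0.1364]), 0.1234, 0.0141, 9.66)}
```

Call:
{"fn": "send_rows", "kwargs": {"xyz": [[0,0,0],[0,0,-0.03],[0,0,-0.03],[0,0,-0.01],[0,0,-0.01],[0,0,-0.01],[0,0,-0.01],[0,0,-0.01],[0,0,-0.01],[0,0,-0.01],[0,0,-0.004],[0,0,0]], "delta_rot": [[0,0,0],[0,0,0],[0,0,0],[0,0,0],[0,0,0],[0,0,0],[0,0,0],[0,0,0],[0,0,0],[0,0,0],[0,0,0],[0,0,0]]}}

```text
clock: 32.25
position: [0.4431, -0.0274, 0.1676]
ee_rot: [-0.001, -0.084, 0.996, 0.0]
contact_force: [-0.4, -0.2, 0.3]
width: 0.0105
gripper_force: 39.2
```

```bash
python3 held.py
```

```text
[ 0.4435 -0.0274  0.1681] 0.010897059516335617
held z 0.126 0.156
0.12 [ 0.4512 -0.0327  0.1333] 32
0.14 [ 0.449  -0.0324  0.1479] 26
{'holder': (array([ 0.5596, -0.0076]), 0.1551, 0.04, 9.53), 'handle': (array([ 0.5474, -0.1366]), 0.1236, 0.014, 9.58)}
```

Call:
{"fn": "send_rows", "kwargs": {"xyz": [[0,0,0],[0,0,0],[0,0,0],[0,0,0.03],[0,0,0.035],[0,0,0.035],[0,0,0.034],[0.02,-0.022,0],[0.02,-0.022,0],[0.02,-0.022,0],[0.02,-0.022,0],[0.023,-0.0215,0]], "delta_rot": [[0,0,0],[0,0,0],[0,0,0],[0,0,0],[0,0,0],[0,0,0],[0,0,0],[0,0,0],[0,0,0],[0,0,0],[0,0,0],[0,0,0]], "gripper": 0.055}}

```text
clock: 33.55
position: [0.5471, -0.1379, 0.3026]
ee_rot: [0.0, -0.084, 0.996, -0.0]
contact_force: [0.2, -0.8, 0.7]
width: 0.0552
gripper_force: 0.0
```

```bash
python3 chk.py; python3 -c "
from h import *
im=grab('scene');save(im,'g4.png',(170,90,400,250),3.3)"
```

```text
{'holder': (array([0.5272, 0.0519]), 0.2217, 0.0408, 7.72), 'handle': (array([ 0.5744, -0.0676]), 0.0611, 0.0134, 7.2)}
106 [ 0.582 -0.066  0.166] [ 0.543 -0.073  0.156] [ 0.604 -0.059  0.171]
33 [0.523 0.047 0.156] [0.517 0.043 0.124] [0.532 0.05  0.222]
12 [ 0.487 -0.084  0.165] [ 0.483 -0.086  0.16 ] [ 0.497 -0.079  0.17 ]
51 [0.484 0.044 0.16 ] [0.475 0.039 0.135] [0.492 0.05  0.223]
57 [0.443 0.035 0.167] [0.433 0.029 0.133] [0.453 0.046 0.224]
```

View pics/g4.png

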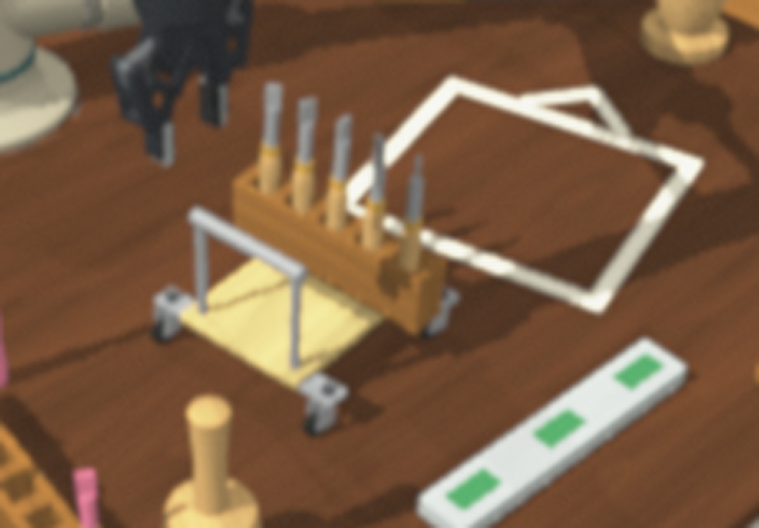

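The picture shows all five gouges standing in the pockets (crop 270–415, 85–260). The caddy was knocked about 65 mm forward as announced. I wait a little and measure again.

Call:
{"fn": "send_rows", "kwargs": {"xyz": [[0,-0.02,0],[0,-0.02,0],[0,-0.02,0],[0,0,0],[0,0,0],[0,0,0],[0,0,0],[0,0,0]], "delta_rot": [[0,0,0],[0,0,0],[0,0,0],[0,0,0],[0,0,0],[0,0,0],[0,0,0],[0,0,0]]}}

```text
clock: 34.45
position: [0.5466, -0.1962, 0.3025]
ee_rot: [0.0, -0.084, 0.996, 0.0]
contact_force: [0.1, -0.1, -0.4]
width: 0.0551
gripper_force: 0.0
```

```bash
python3 chk.py|head -1;python3 chk.py
```

```text
{'holder': (array([0.5276, 0.052 ]), 0.2224, 0.0405, 7.79), 'handle': (array([ 0.5439, -0.0718]), 0.1235, 0.0139, 7.71)}
{'holder': (array([0.5274, 0.052 ]), 0.222, 0.0406, 7.8), 'handle': (array([ 0.5437, -0.0718]), 0.123, 0.0139, 7.88)}
289 [ 0.543 -0.072  0.166] [ 0.483 -0.086  0.158] [ 0.604 -0.059  0.173]
22 [0.569 0.048 0.155] [0.562 0.045 0.122] [0.576 0.05  0.203]
22 [0.523 0.048 0.149] [0.517 0.045 0.125] [0.529 0.05  0.222]
50 [0.482 0.044 0.159] [0.475 0.039 0.136] [0.492 0.05  0.226]
60 [0.445 0.037 0.162] [0.436 0.031 0.136] [0.453 0.046 0.225]
```

Call:
{"fn": "send_rows", "kwargs": {"xyz": [[-0.003,0.03,0],[0,0.03,0],[0,0.03,0],[0,0.0347,0],[0,0,0],[0,0,-0.03],[0,0,-0.03],[0,0,-0.03],[0,0,-0.03],[0,0,-0.03],[0,0,-0.011],[0,0,0]], "delta_rot": [[0,0,-1.8],[0,0,0],[0,0,0],[0,0,0],[0,0,0],[0,0,0],[0,0,0],[0,0,0],[0,0,0],[0,0,0],[0,0,0],[0,0,0]]}}

```text
clock: 35.75
position: [0.5426, -0.0724, 0.1399]
ee_rot: [-0.002, -0.068, 0.998, 0.0]
contact_force: [-0.0, -0.0, 0.8]
width: 0.0549
gripper_force: 0.0
```

Call:
{"fn": "send_rows", "kwargs": {"xyz": [[0,0,0],[0,0,0],[0,0,0],[0,0,0],[0,0,0],[0,0,0]], "delta_rot": [[0,0,0],[0,0,0],[0,0,0],[0,0,0],[0,0,0],[0,0,0]], "gripper": 0, "force": 30}}

```text
clock: 36.35
position: [0.5446, -0.0726, 0.1428]
ee_rot: [0.001, -0.068, 0.998, -0.001]
contact_force: [-0.1, -0.2, 5.6]
width: 0.013
gripper_force: 29.5
```

```bash
python3 -c "
from h import *
im=grab('scene');save(im,'g5.png',(170,90,400,250),3.3)
from n import *
print(caddy(grab('top')))"
```

```text
{'holder': (array([0.534 , 0.0532]), 0.2088, 0.0402, 7.68), 'handle': (array([ 0.4967, -0.078 ]), 0.0283, 0.0135, 9.18)}
```

View pics/g5.png

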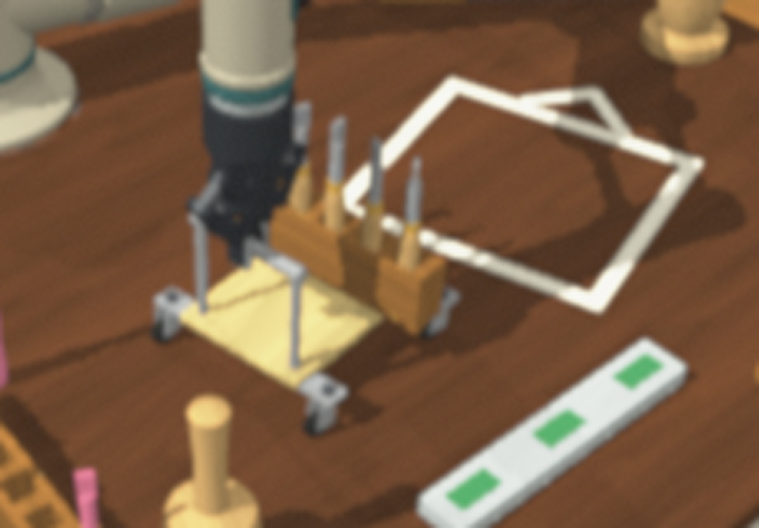

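The pads hold the handle bar (crop 250,250), the gouges are standing and the caddy is steady. I push it to a point 11 cm short on the mark's axis, turning to the mark's heading on the way.

Call:
{"fn": "send_rows", "kwargs": {"xyz": [[0.002,0.01,0],[0.002,0.02,0],[0.002,0.02,0],[0.002,0.02,0],[0.002,0.02,0],[0.002,0.02,0],[0.002,0.02,0],[0.002,0.02,0],[0.002,0.02,0],[0.002,0.02,0],[0.002,0.02,0],[0.0015,0.0145,0]], "delta_rot": [[0,0,0.8],[0,0,0.8],[0,0,0.8],[0,0,0.8],[0,0,0.8],[0,0,0.8],[0,0,0.8],[0,0,0.8],[0,0,0.8],[0,0,0.8],[0,0,0.8],[0,0,0.4]]}}

```text
clock: 37.65
position: [0.5681, 0.1523, 0.1428]
ee_rot: [0.001, -0.149, 0.989, -0.001]
contact_force: [-0.3, -3.1, 5.2]
width: 0.013
gripper_force: 29.7
```

```bash
python3 -c "
from h import *
im=grab('scene');save(im,'g6.png',(170,60,400,220),3.3)
from n import *
print(caddy(grab('top')))"
```

```text
{'holder': (array([0.4905, 0.2627]), 0.1367, 0.0412, 16.59), 'handle': (array([0.5301, 0.1444]), 0.0459, 0.0137, 16.83)}
```

View pics/g6.png

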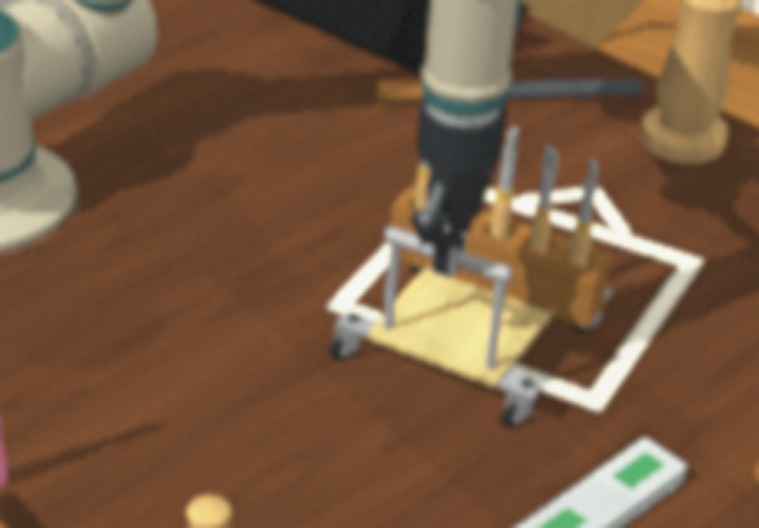

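The caddy follows and sits short of the outline at the mark's heading, with the gouges in place. Now the straight final leg.

Call:
{"fn": "send_rows", "kwargs": {"xyz": [[-0.0029,0.0096,0],[-0.0029,0.0096,0],[-0.0029,0.0096,0],[-0.0029,0.0096,0],[-0.0029,0.0096,0],[-0.0029,0.0096,0],[-0.0029,0.0096,0],[-0.0029,0.0096,0],[-0.0029,0.0096,0],[-0.0029,0.0096,0],[-0.003,0.0096,0],[0,0,0]], "delta_rot": [[0,0,0],[0,0,0],[0,0,0],[0,0,0],[0,0,0],[0,0,0],[0,0,0],[0,0,0],[0,0,0],[0,0,0],[0,0,0],[0,0,0]]}}

```text
clock: 38.95
position: [0.536, 0.2598, 0.1428]
ee_rot: [0.002, -0.148, 0.989, 0.001]
contact_force: [1.0, 1.7, 5.1]
width: 0.0123
gripper_force: 30.0
```

```bash
python3 -c "
from h import *
im=grab('scene');save(im,'g7.png',(200,50,430,210),3.3)
from n import *
t=grab('top');print(caddy(t));save(t,'g8.png',(30,120,240,310),3)"
```

```text
{'holder': (array([0.4493, 0.3654]), 0.1173, 0.0434, 16.17), 'handle': (array([0.5   , 0.2495]), 0.0504, 0.0142, 17.75)}
```

View pics/g7.png

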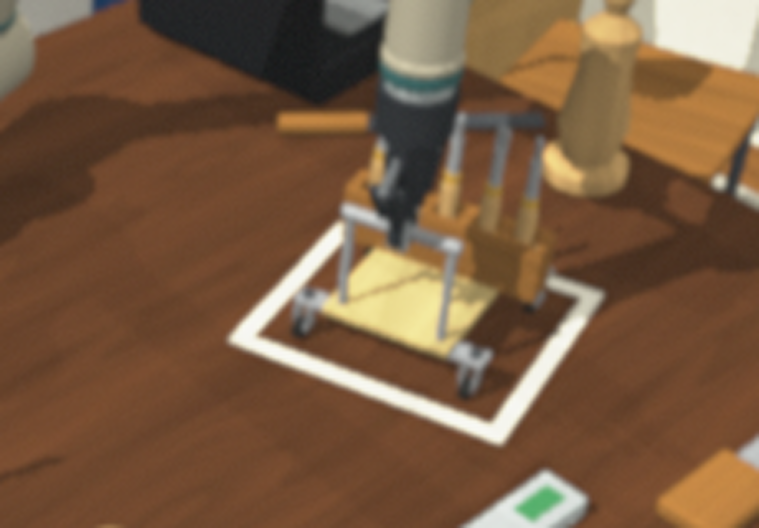

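View pics/g8.png

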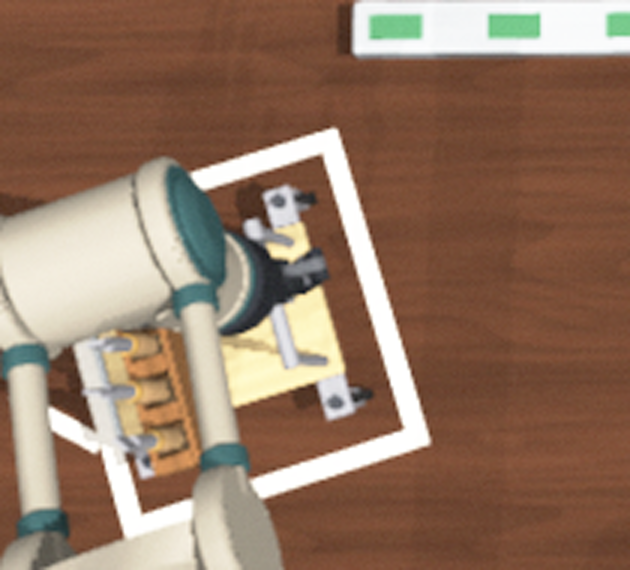

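The caddy is inside the tape and the rear castors trail at crop (305,200) and (360,395). Releasing and rising clear.

Call:
{"fn": "send_rows", "kwargs": {"xyz": [[0,0,0],[0,0,0],[0,0,0],[0,0,0],[0,0,0.015],[0,0,0.03],[0,0,0.035],[0,0,0.035],[0,0,0.035],[0,0,0.03],[0,0,0]], "delta_rot": [[0,0,0],[0,0,0],[0,0,0],[0,0,0],[0,0,0],[0,0,0],[0,0,0],[0,0,0],[0,0,0],[0,0,0],[0,0,0]], "gripper": 0.05}}

```text
clock: 40.15
position: [0.537, 0.2584, 0.3263]
ee_rot: [0.005, -0.148, 0.989, 0.001]
contact_force: [-0.0, 0.1, 0.6]
width: 0.0497
gripper_force: 0.0
```

Call:
{"fn": "send_rows", "kwargs": {"xyz": [[0,-0.03,0],[0,-0.03,0],[0,-0.03,0],[0,-0.03,0],[0,-0.03,0],[0,-0.03,0],[0,-0.03,0],[0,-0.03,0],[0,-0.03,0],[0,-0.03,0],[0,0,0],[0,0,0]], "delta_rot": [[0,0,0],[0,0,0],[0,0,0],[0,0,0],[0,0,0],[0,0,0],[0,0,0],[0,0,0],[0,0,0],[0,0,0],[0,0,0],[0,0,0]]}}

```text
clock: 41.35
position: [0.5346, -0.0424, 0.3203]
ee_rot: [-0.001, -0.147, 0.989, 0.001]
contact_force: [0.2, -0.5, 0.3]
width: 0.0498
gripper_force: 0.0
```

```bash
python3 -c "
from n import *
t=grab('top');r=caddy(t);print(r);save(t,'g9.png',(30,140,220,310),3.5);mark(t)
for k,d in(('holder',.04),('handle',-.085)):
    c=r[k][0];a=np.radians(17);R=np.array([[-np.sin(a),np.cos(a)],[-np.cos(a),-np.sin(a)]])
    print(k,R@(c-[.5102,.3392])-[d,0])
C=cloud(t);n,l,st,_=cv2.connectedComponentsWithStats(((C[...,2]>.175)&(C[...,2]<.25)&(C[...,0]>.3)&(C[...,0]<.65)&(C[...,1]>.3)&(C[...,1]<.45)).astype(np.uint8))
for i in range(1,n):
    if st[i,4]>4:P=C[l==i];print(st[i,4],np.median(P,0).round(3),P.max(0).round(3))
s=grab('scene');save(s,'g10.png',(200,50,430,210),3.3)"
```

```text
{'holder': (array([0.5004, 0.3797]), 0.2227, 0.0431, 16.7), 'handle': (array([0.5359, 0.26  ]), 0.1247, 0.0147, 16.68)}
hole 393.5 (array([0.4679, 0.4785]), 0.0754, 0.0743, 60.92)
hole 9104.5 (array([0.5108, 0.3431]), 0.2787, 0.2641, 16.67)
holder [ 0.00159559 -0.00246927]
handle [ 0.00174671 -0.00142119]
61 [0.58  0.4   0.202] [0.586 0.408 0.222]
61 [0.539 0.389 0.203] [0.546 0.394 0.223]
51 [0.496 0.377 0.2  ] [0.503 0.386 0.224]
51 [0.458 0.362 0.198] [0.463 0.371 0.224]
58 [0.419 0.353 0.203] [0.425 0.361 0.225]
```

View pics/g9.png

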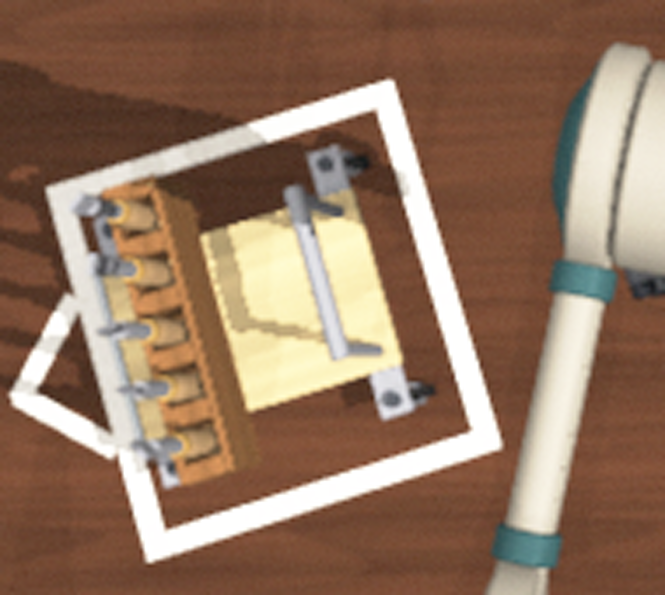

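View pics/g10.png

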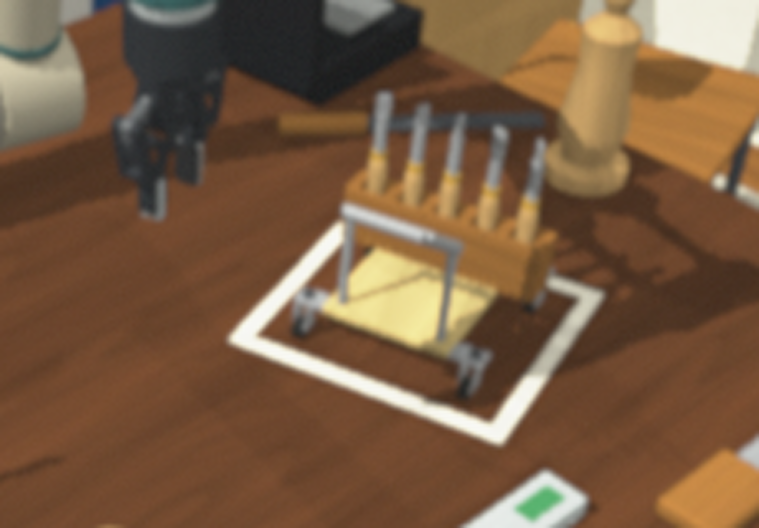

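The caddy is 2 mm off the mark's centre and within 0.4° of its heading. All five gouges are seated with tips at 0.222–0.225 m. The visible rear castors, at (357,160) and (423,392), trail straight, and the arm is clear.

```bash
python3 -c "
from rig import order;print(order.sign_off())"
```

```text
the job is handed in; nothing more can be done
None
```

I handed the job in with all five gouges standing in the caddy's pockets, the caddy let go within about 3 mm and 0.4° of the taped place, nose to the arrow, and the rear castors seen trailing straight; the front two were hidden from the cameras, and the hand-in returned no verdict.

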